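# Steady the key cutter on its levelling foot

### The job

The levelling foot on the key-cutting machine's grey outrigger hangs in the air. Slide the aluminium shoe under it by its orange fin until the green seat is centred beneath the foot, and let go of it; then screw the foot down with its brass knob until it just touches the seat and bears lightly on it, without jacking it hard against the shoe, and let go of the knob. Keep the shoe flat on the bench and leave everything else alone.

Things in the scene. Friction and masses are not known exactly. Their poses are not given: they have to be found in the camera images.
- foot: Levelling foot: one rigid upright screw. Black sole disc 36 mm across, 10 mm thick, 13 mm steel stem, brass knob on top. Origin: centre of the sole's underside, z up. Turned clockwise seen from above, the whole foot with its knob goes down 10 mm per turn (coarse thread; anticlockwise raises it). It stays where it is left. The sole starts some 2 to 8 mm above the height of the shoe's seat.
- foot_knob (a point): Centre of the round brass knob (40 mm across, 30 mm tall), on its axis, 107 mm above the sole; can be gripped across any diameter. It turns freely with about 0.08 N m; once the sole rubs on the shoe this rises by about 0.01 N m per newton of load. The rubber sole gives 1 mm under 30 N. A light touch is some 5 to 10 N; a twelfth of a turn beyond first touch is already too much.
- machine: Fixed key-cutting machine: grey casting 250 (x) by 300 (y) mm, 72 mm high; red cover, up to 240 mm high, on its +y half; black vice carriage, 139 mm high, between 57 and 119 mm on its -y side. Origin: under the casting's centre, z up. The foot hangs 290 mm out along the machine's -y.
- boss (a point): Top centre of the round grey boss at the outrigger's end, on the foot's axis: 52 mm across, 42 to 74 mm above the bench. The outrigger bar runs from it along the machine's +y to the casting, 42 mm wide, 44 to 70 mm above the bench. The boss's other three sides are open for the shoe.
- shoe: Loose aluminium shoe, about 0.4 kg: flat plate 175 x 56 x 12 mm, round green seat 44 mm across on its top near one end. Origin: on the underside below the seat's centre; z up; x along the plate towards the orange fin. The plate reaches from x = -30 to 145 mm; the seat's surface is at z = 12 mm.
- shoe_fin (a point): Middle of the shoe's upright orange grip fin, 120 mm along the shoe's x from the seat, 38 mm above its underside. The fin is 36 mm long along the shoe's x, 16 mm thick along its y, and stands 12 to 54 mm above the bench.
- padlock: Bystander, leave alone: brass padlock lying flat, 45x40x20 mm with a steel shackle. Origin at its underside.
- lock_cylinder: Bystander, leave alone: brass profile lock cylinder, 62 mm long, 29 mm high. Origin at its underside.
- car_key: Bystander, leave alone: black-headed key, about 75 mm long, 8 mm thick. Origin at its underside.
- screwdriver: Bystander, leave alone: screwdriver lying on the bench. Origin at its underside.
- brush: Bystander, leave alone: hand brush lying on the bench. Origin at its underside.
- oil: Bystander, leave alone: small bottle with a red cap, 44 mm across, 110 mm tall, standing. Origin at its underside.
- thumbscrew: Bystander, leave alone: loose brass thumbscrew standing on its 32 mm head, 30 mm tall. Origin at its underside.
Not all that is in view belongs to the job. There is more than one size of the shoe; the one meant has the size given above.

How it is judged (in metres and radians):
On the way, in this order (a step that is already met when the one before it is completed fails the run):
1. the shoe lies flat, let go, with its seat centred under the foot within 8 mm, the foot not yet touching it (horizontal distance between shoe and foot below 0.008 m and contact force between foot and shoe below 0.3 N and contact force between the fingers and shoe below 0.1 N and angle between shoe's own z axis and vertical below 0.03 rad and linear speed of shoe below 0.01 m/s), for 0.2 s.
2. the foot is screwed down onto the seat (contact force between foot and shoe above 1 N), for 0.2 s.
At the end, for the whole second after the job is handed in: The foot bears on the shoe with 1 to 18 N, the shoe lies flat on the bench (tilt under 0.03 rad) at rest with its seat's centre within 9 mm of the foot's axis, and the knob is let go and still (contact force between foot and shoe between 1 and 18 N and horizontal distance between shoe and foot below 0.009 m and angle between shoe's own z axis and vertical below 0.03 rad and height (world z) of shoe below 0.003 m and linear speed of shoe below 0.01 m/s and angular speed of foot below 0.05 rad/s); the robot touches nothing.
It fails at once if the foot is pressed on the shoe with more than 25 N (contact force between foot and shoe above 25 N).
It fails at once if the shoe is lifted or tipped (15 mm, 0.25 rad) (height (world z) of shoe above 0.015 m or angle between shoe's own z axis and vertical above 0.25 rad).
It fails at once if a bystander is moved more than 30 mm (distance of any of padlock, lock_cylinder, car_key, screwdriver, brush, oil, thumbscrew from where it was at the start of the episode above 0.03 m).
It also fails if it takes over 72 s, if anything falls off the work surface, if the arm or the gripper's body presses on something with over 40 N, if the wrist force passes 120 N, or if a joint passes its speed limit or range.

### The arm

A 6-joint arm with a two-finger parallel gripper is mounted at the origin on the work surface. World frame = base frame: x ahead of the robot, y to its left, z up, the work surface at z = 0. Lengths are in mm, angles in rad, forces in N, time in s.
With the tool pointing down it reaches from about 350 to 875 mm from the base axis. Payload 4.2 kg.
Tool frame: the origin (TCP) lies midway between the tips of the shut fingers; the grasp point (between the pads) lies 19 mm behind it; z points along the fingers, y is the line along which they close (so a half turn about z gives the same grasp; the last joint's range is limited). The gripper opens to 85 mm and grips with 20 to 120 N. Pads are 22 mm wide; open, the fingers measure 114 mm over their backs; the gripper's body (76 mm by 85 mm) begins 54 mm behind the grasp point. The pads swing forward as they close: fully open they stand 13 mm farther back than shut.
Start: joints at [1.52, 0.385, 0.008, 0, -1.194, -0.259], TCP at [190.51, 595.235, 231.312] pointing down, gripper open.
Joint ranges: [-3.14, 3.14], [-1.21, 2.06], [-1.07, 1.41], [-3.16, 2.05], [-2.99, -0.16], [-3.1, 3.1]. Speed limits (rad/s): [2.79, 2.79, 3.14, 3.14, 3.14, 3.14].

### API

Orientations are given as a unit quaternion [x, y, z, w].
In Python, from bench import arm gives the robot as it stands.
- The arm moves only by the tool send_rows, never from a script. Its argument "targets" is a list of rows, each an object of numbers: "gripper": the gripper command: -1 is fully open, 1 is shut, values between are in proportion; "x", "y", "z": the shift along the tool's x, y, z in cm; "ax", "ay", "az": the turn, a rotation vector about the tool's x, y, z in degrees. A call has 1 to 5 rows; each row shifts and turns the commanded pose from where the row before left it, along the tool's axes as they then stand; what a row does not reach is not made up. A row lasts 1/12 s, in which the tool goes at most 41.7 mm and 7.16 degrees, less where a joint would pass 70% of its speed; a pose out of reach is approached as far as the arm can. A call is refused whole if a number of a shift passes 4.17 or a number of a turn 7.16, either way. A call with a gripper value outside its range is refused whole. The fingers move at their own pace and stop on an object; the grip force is fixed at half the most. Time passes only in rows, so rows that do not move let the fingers close. It gives the time, the measured TCP pose, the force, the opening and the grip force at its end, in the units of the state.
- arm.read_state(): the state, without advancing time (a new reading comes with each control period).
- arm.get_image(name): name is "side" or "top" or "wrist"; returns (picture, depth): 420x560x3 uint8, red, green, blue; 420x560 float32, mm along the optical axis (not along the pixel's ray), 0 where there is no reading.
- arm.camera_model(name): a dict with "fx", "fy", "cx", "cy" (pixels), "cam_to_world" (4x4, takes a point from camera to world coordinates). Camera axes: x right, y down, z forward; pixel columns grow to the right and rows downward; lengths in mm; the calibration is good to about 2 mm. The wrist camera is an equidistant fisheye: a pixel r from the principal point sees the ray r / f radians off the axis. A picture is of the moment at which its call begins: read the wrist's pose just before it. camera_model takes no time and is no camera call; for the wrist camera it gives the pose at the moment of the call.
- arm.job_done(): hands the job in; it is judged then, once.
Trained networks look in the newest picture that a camera, given by its name, has taken for a name from the list of things; names that differ only in an ending like _2 or _b are one class to them, and where a whole thing is asked for, a point or a joint stands for the part that bears it (a point fixed in the world has none). Each returns a list of dicts, best first, with "score" (0 to 1); they miss things now and then, are a little off and sometimes report something else, mostly with a low value. They report only what shows in the picture. A call takes as long as a camera call. They do not tell look-alikes from the thing itself.
- arm.boxes_of(camera, thing): "rect" ([left, top, width, height] in pixels, round what is visible of it).
The state is a dict: "clock": time; "joints": joint angles; "joint_vel": joint speeds; "joint_efforts": joint torques, N m; "position": TCP position; "ee_rot": TCP orientation; "contact_force": force on the tool from outside, world axes, zero at the start; "wrist_torque": the same for the moment, N m; "gripper_width": finger opening in mm; "grasp_force": force on a finger pad.
Only numpy, scipy, OpenCV 4.12 (cv2) and the standard library are available. Lean on these libraries where they do the work, as an engineer would, in place of code of your own. Each camera call takes 0.05 s, during which the arm holds its last target. There are 200 camera calls.

## Working session

There is one attempt and no reset: what is moved stays moved. The work goes in short steps, Python scripts to look and compute and a tool call to move; the robot and the scene stay as the last step left them, time stands still between calls to the robot, and variables do not carry over. Pictures are saved under pics/ and viewed, at most 12 in all, crops included, and the job is handed in when it is done.

Besides the shell and the picture viewer there is one more tool, called after ">>>" as name(argument=value, ...) on one line, values as JSON. send_rows: Moves the arm, as the interface text tells. Its arguments: {"type":"object","properties":{"targets":{"type":"array"}},"required":["targets"]}

```bash
mkdir -p pics; ls
python3 - <<'E'
from bench import arm
import cv2,numpy as np
s=arm.read_state();print({k:np.round(v,3) for k,v in s.items()})
t,td=arm.get_image("top");sd,_=arm.get_image("side")
cv2.imwrite("pics/a.png",cv2.cvtColor(t,cv2.COLOR_RGB2BGR))
cv2.imwrite("pics/b.png",cv2.cvtColor(sd,cv2.COLOR_RGB2BGR))
for c in("top","side"):
  m=arm.camera_model(c);print(c,m)
for th in["shoe","shoe_fin","foot_knob","boss","machine"]:
  for c in("top","side"):
    print(th,c,[(r['rect'],round(r['score'],2)) for r in arm.boxes_of(c,th)[:3]])
E
```

```text
pics
{'clock': np.float64(0.0), 'joints': array([ 1.52 ,  0.386,  0.007, -0.   , -1.194, -0.259]), 'joint_vel': array([ 0.001,  0.002, -0.001,  0.001, -0.   ,  0.   ]), 'joint_efforts': array([ 1.0000e-03, -3.9229e+01,  1.8841e+01,  4.1860e+00, -5.0000e-03,
        0.0000e+00]), 'position': array([190.36 , 594.679, 230.2  ]), 'ee_rot': array([ 0.988, -0.154, -0.   ,  0.001]), 'contact_force': array([-0.379,  0.269, -0.926]), 'wrist_torque': array([-0.005, -0.012,  0.052]), 'grasp_force': np.float64(0.0), 'gripper_width': np.float64(85.537)}
top {'fx': 382.5315061081607, 'fy': 382.5315061081607, 'cx': 275.9132399581833, 'cy': 211.95804477292046, 'cam_to_world': array([[ 2.64094114e-02, -9.97949451e-01,  5.83046851e-02,
         4.49668931e+02],
       [-9.99642721e-01, -2.61238520e-02,  5.65464111e-03,
        -3.98021727e+01],
       [-4.11990302e-03, -5.84331898e-02, -9.98282820e-01,
         1.18524122e+03],
       [ 0.00000000e+00,  0.00000000e+00,  0.00000000e+00,
         1.00000000e+00]])}
side {'fx': 477.1844397106227, 'fy': 477.1844397106227, 'cx': 279.74645256186676, 'cy': 2
[... 527 characters left out ...]
15.3], 0.93), ([173.9, 343.0, 116.1, 75.3], 0.74), ([291.7, 246.2, 43.0, 53.8], 0.69)]
shoe_fin top [([300.1, 185.9, 53.5, 21.3], 0.92), ([399.2, 238.3, 38.5, 82.7], 0.84), ([240.1, 138.1, 22.3, 38.3], 0.82)]
shoe_fin side [([293.8, 247.6, 39.0, 51.9], 0.93), ([307.6, 199.7, 38.2, 14.6], 0.87), ([172.1, 344.5, 119.6, 74.7], 0.57)]
foot_knob top [([228.9, 192.8, 15.9, 14.5], 0.48)]
foot_knob side [([269.2, 171.9, 12.6, 43.2], 0.77)]
boss top [([60.2, 145.8, 187.6, 96.9], 0.56), ([266.2, 242.2, 19.1, 14.5], 0.32), ([226.2, 115.6, 49.9, 8.2], 0.17)]
boss side [([226.8, 235.7, 15.4, 17.9], 0.61), ([219.5, 78.6, 86.1, 133.9], 0.59)]
machine top [([61.8, 143.8, 184.3, 99.5], 0.64)]
machine side []
```

View pics/a.png

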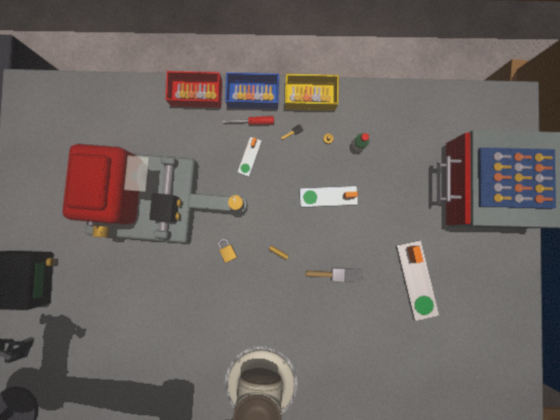

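View pics/b.png

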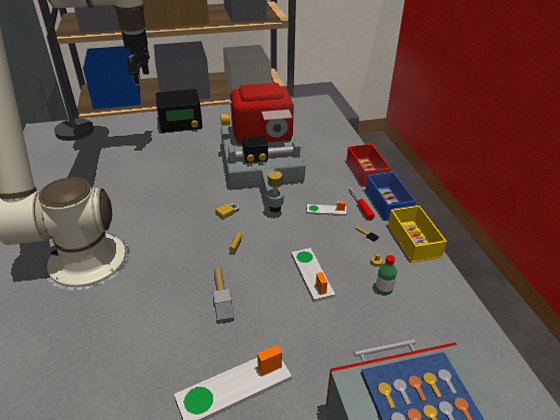

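The top view shows three shoes. The middle one, about 57 px long at (329,197), matches 175 mm, with its seat at (310,197) and fin at (350,195). The knob is at (236,203), and the outrigger points image-right, which is world -y.

```bash
cat > h.py <<'E'
from bench import arm
import cv2,numpy as np
def px2w(c,u,v,z,m=None):
    m=m or arm.camera_model(c);T=m["cam_to_world"]
    d=T[:3,:3]@np.array([(u-m["cx"])/m["fx"],(v-m["cy"])/m["fy"],1]);o=T[:3,3]
    return o+d*(z-o[2])/d[2]
def px2w_d(c,u,v,dep,m=None):
    m=m or arm.camera_model(c);T=m["cam_to_world"]
    return (T@np.stack([(u-m["cx"])/m["fx"]*dep,(v-m["cy"])/m["fy"]*dep,dep,np.ones_like(dep)]))[:3].T
def blob(img,lo,hi,roi):
    l,t,r,b=roi;h=cv2.cvtColor(img,cv2.COLOR_RGB2HSV)[t:b,l:r]
    m=cv2.inRange(h,np.array(lo),np.array(hi));n,_,st,ce=cv2.connectedComponentsWithStats(m)
    if n<2:return None
    i=1+np.argmax(st[1:,4]);return ce[i][0]+l,ce[i][1]+t,st[i],(_==i)
G=((45,100,40),(80,255,255));O=((4,190,120),(14,255,255));B=((15,100,80),(28,255,255))
E
python3 - <<'E'
from h import *
t,d=arm.get_image("top")
for n,(lo,hi),roi,zz in(("seat",G,(295,180,330,212),(12,)),("fin",O,(335,180,365,212),(54,38)),("knob",B,(220,185,252,218),(140,))):
    r=blob(t,lo,hi,roi);print(n,r[0],r[1],r[2])
    for z in zz:print(z,px2w("top",r[0],r[1],z))
    ys,xs=np.nonzero(r[3]);xs=xs+roi[0];ys=ys+roi[1]
    P=px2w_d("top",xs,ys,d[ys,xs]);print("depth med",np.median(P,0),"max z",np.percentile(P[:,2],[5,50,95]))
s,d=arm.get_image("side")
for n,(lo,hi),roi,zz in(("seat",G,(285,240,340,300),(12,)),("fin",O,(285,240,340,300),(54,)),("knob",B,(260,165,290,192),(140,))):
    r=blob(s,lo,hi,roi);print(n,r[0],r[1],r[2])
    for z in zz:print(z,px2w("side",r[0],r[1],z))
    ys,xs=np.nonzero(r[3]);xs=xs+roi[0];ys=ys+roi[1]
    P=px2w_d("side",xs,ys,d[ys,xs]);print("depth med",np.median(P,0),"z",np.percentile(P[:,2],[2,50,95]))
E
```

```text
seat 309.77966101694915 196.83050847457628 [  9  11  12  13 118]
12 [ 567.55105109 -136.14147924   12.        ]
depth med [ 567.14180979 -136.51980568   12.22704603] max z [ 8.31257173 12.22704603 16.6430312 ]Traceback (most recent call last):
  File "<stdin>", line 4, in <module>
TypeError: 'NoneType' object is not subscriptable
```

```bash
sed -i 's/O=((4,190,120)/O=((3,170,90)/; s/B=((15,100,80)/B=((14,90,70)/' h.py
python3 - <<'E'
from h import *
t,d=arm.get_image("top");s,sd=arm.get_image("side")
h=cv2.cvtColor(t,cv2.COLOR_RGB2HSV);print(h[192:200,350].tolist(),h[203,236])
for c,im,dd,L in(("top",t,d,(("fin",O,(335,180,365,212),(54,)),("knob",B,(220,185,252,218),(138,)))),
 ("side",s,sd,(("seat",G,(285,240,340,300),(12,)),("fin",O,(285,240,340,300),(46,)),("knob",B,(260,165,290,192),(130,))))):
  for n,(lo,hi),roi,zz in L:
    r=blob(im,lo,hi,roi)
    if r is None: print("none",n);continue
    print(c,n,r[0],r[1],r[2])
    for z in zz:print(z,px2w(c,r[0],r[1],z))
    ys,xs=np.nonzero(r[3]);xs=xs+roi[0];ys=ys+roi[1]
    P=px2w_d(c,xs,ys,dd[ys,xs]);print("med",np.median(P,0),"z",np.percentile(P[:,2],[2,50,95]))
E
```

```text
[[13, 144, 219], [14, 177, 219], [14, 179, 220], [14, 179, 216], [13, 172, 185], [10, 136, 129], [10, 49, 110], [11, 13, 156]] [ 20 161 214]
top fin 350.7073170731707 194.390243902439 [11 13 11  4 41]
54 [ 573.75892528 -253.92376605   54.        ]
med [ 574.36925466 -251.94355625   54.32226384] z [50.08082985 54.32226384 58.31883856]
top knob 235.12359550561797 202.21910112359552 [  8  10  15  15 178]
138 [534.69600616  78.8768798  138.        ]
med [534.69773989  78.78220743 138.9905834 ] z [114.22514426 138.9905834  142.61138434]
side seat 304.43283582089555 256.5 [ 12  12  16  10 134]
12 [ 567.88636118 -131.92314057   12.        ]
med [ 567.55920783 -132.49551503   12.673213  ] z [ 9.78562393 12.673213   15.90907839]
side fin 321.4583333333333 283.14285714285717 [ 31  32  11  22 168]
46 [ 572.15628771 -264.44799652   46.        ]
med [ 572.90760979 -265.11323296   43.62788781] z [15.16852822 43.62788781 56.51238702]
side knob 274.7217391304348 176.04347826086956 [  8   6  15  17 115]
130 [536.89885163  89.88270632 130.        ]
med [533.88107144  78.32394933 140.28301961] z [ 54.87000468 140.28301961 142.53593231]
```

>>> send_rows(targets=[{"x": 2.5, "y": 2.77, "z": 0, "gripper": -1}, {"x": 2.5, "y": 2.77}, {"x": 2.5, "y": 2.77}, {"x": 2.5, "y": 2.77}, {"x": 2.5, "y": 2.77}])

```text
$.targets[0]: bad value
```

>>> send_rows(targets=[{"gripper": -1, "x": 2.5, "y": 2.77, "z": 0, "ax": 0, "ay": 0, "az": 0}, {"gripper": -1, "x": 2.5, "y": 2.77, "z": 0, "ax": 0, "ay": 0, "az": 0}, {"gripper": -1, "x": 2.5, "y": 2.77, "z": 0, "ax": 0, "ay": 0, "az": 0}, {"gripper": -1, "x": 2.5, "y": 2.77, "z": 0, "ax": 0, "ay": 0, "az": 0}, {"gripper": -1, "x": 2.5, "y": 2.77, "z": 0, "ax": 0, "ay": 0, "az": 0}])

```text
clock: 1.17
position: [267.7, 423.6, 231.4]
ee_rot: [0.988, -0.154, 0.0, -0.0]
contact_force: [0.8, 0.3, 0.3]
gripper_width: 85.4
grasp_force: 0.0
```

>>> send_rows(targets=[{"gripper": -1, "x": 2.5, "y": 2.77, "z": 0, "ax": 0, "ay": 0, "az": 0}, {"gripper": -1, "x": 2.5, "y": 2.77, "z": 0, "ax": 0, "ay": 0, "az": 0}, {"gripper": -1, "x": 2.5, "y": 2.77, "z": 0, "ax": 0, "ay": 0, "az": 0}, {"gripper": -1, "x": 2.5, "y": 2.77, "z": 0, "ax": 0, "ay": 0, "az": 0}, {"gripper": -1, "x": 2.5, "y": 2.77, "z": 0, "ax": 0, "ay": 0, "az": 0}])

```text
clock: 1.58
position: [344.5, 253.5, 231.7]
ee_rot: [0.988, -0.154, 0.0, -0.0]
contact_force: [0.9, 0.5, -0.4]
gripper_width: 85.3
grasp_force: 0.0
```

>>> send_rows(targets=[{"gripper": -1, "x": 2.5, "y": 2.77, "z": 0, "ax": 0, "ay": 0, "az": 0}, {"gripper": -1, "x": 2.5, "y": 2.77, "z": 0, "ax": 0, "ay": 0, "az": 0}, {"gripper": -1, "x": 2.5, "y": 2.77, "z": 0, "ax": 0, "ay": 0, "az": 0}, {"gripper": -1, "x": 2.5, "y": 2.77, "z": 0, "ax": 0, "ay": 0, "az": 0}, {"gripper": -1, "x": 2.5, "y": 2.77, "z": 0, "ax": 0, "ay": 0, "az": 0}])

```text
clock: 2.0
position: [421.4, 83.5, 231.8]
ee_rot: [0.988, -0.154, 0.001, -0.0]
contact_force: [-0.0, -0.3, -0.6]
gripper_width: 85.3
grasp_force: 0.0
```

>>> send_rows(targets=[{"gripper": -1, "x": 2.5, "y": 2.77, "z": 0, "ax": 0, "ay": 0, "az": 0}, {"gripper": -1, "x": 2.5, "y": 2.77, "z": 0, "ax": 0, "ay": 0, "az": 0}, {"gripper": -1, "x": 2.5, "y": 2.77, "z": 0, "ax": 0, "ay": 0, "az": 0}, {"gripper": -1, "x": 2.5, "y": 2.77, "z": 0, "ax": 0, "ay": 0, "az": 0}, {"gripper": -1, "x": 2.5, "y": 2.77, "z": 0, "ax": 0, "ay": 0, "az": 0}])

```text
clock: 2.42
position: [498.3, -86.8, 231.7]
ee_rot: [0.988, -0.154, 0.0, -0.0]
contact_force: [1.0, 1.1, -0.3]
gripper_width: 85.4
grasp_force: 0.0
```

>>> send_rows(targets=[{"gripper": -1, "x": 2.5, "y": 2.77, "z": 0, "ax": 0, "ay": 0, "az": 7}, {"gripper": -1, "x": 0, "y": 0, "z": 0, "ax": 0, "ay": 0, "az": 7}, {"gripper": -1, "x": 0, "y": 0, "z": 0, "ax": 0, "ay": 0, "az": 7}, {"gripper": -1, "x": 0, "y": 0, "z": 0, "ax": 0, "ay": 0, "az": 7}, {"gripper": -1, "x": 0, "y": 0, "z": 0, "ax": 0, "ay": 0, "az": 7}])

```text
clock: 2.83
position: [513.2, -119.4, 231.2]
ee_rot: [0.894, -0.447, -0.0, 0.0]
contact_force: [0.1, -0.1, -0.1]
gripper_width: 85.3
grasp_force: 0.0
```

>>> send_rows(targets=[{"gripper": -1, "x": 0, "y": 0, "z": 0, "ax": 0, "ay": 0, "az": 7}, {"gripper": -1, "x": 0, "y": 0, "z": 0, "ax": 0, "ay": 0, "az": 7}, {"gripper": -1, "x": 0, "y": 0, "z": 0, "ax": 0, "ay": 0, "az": 7}, {"gripper": -1, "x": 0, "y": 0, "z": 0, "ax": 0, "ay": 0, "az": 7}, {"gripper": -1, "x": 0, "y": 0, "z": 0, "ax": 0, "ay": 0, "az": 6.4}])

```text
clock: 3.25
position: [513.2, -118.8, 231.5]
ee_rot: [0.722, -0.691, 0.0, -0.0]
contact_force: [0.7, -0.8, 1.0]
gripper_width: 85.6
grasp_force: 0.0
```

>>> send_rows(targets=[{"gripper": -1, "x": 3.44, "y": -1.36, "z": 1.5, "ax": 0, "ay": 0, "az": 0}, {"gripper": -1, "x": 3.44, "y": -1.36, "z": 1.5, "ax": 0, "ay": 0, "az": 0}, {"gripper": -1, "x": 3.44, "y": -1.36, "z": 1.5, "ax": 0, "ay": 0, "az": 0}, {"gripper": -1, "x": 3.44, "y": -1.36, "z": 1.5, "ax": 0, "ay": 0, "az": 0}, {"gripper": -1, "x": 0, "y": 0, "z": 0, "ax": 0, "ay": 0, "az": 0}])

```text
clock: 3.67
position: [574.5, -257.8, 166.3]
ee_rot: [0.723, -0.691, -0.002, 0.002]
contact_force: [0.0, 0.7, -0.0]
gripper_width: 85.5
grasp_force: 0.0
```

```bash
cat >> h.py <<'E'
def ray(m,u,v):
    p=np.array([u-m["cx"],v-m["cy"]]);r=np.hypot(*p);th=r/m["fx"];T=m["cam_to_world"]
    d=np.r_[p/max(r,1e-9)*np.sin(th),np.cos(th)]
    return T[:3,3],T[:3,:3]@d
def wpx(m,u,v,z):
    o,d=ray(m,u,v);return o+d*(z-o[2])/d[2]
E
python3 - <<'E'
from h import *
s=arm.read_state();m=arm.camera_model("wrist");w,d=arm.get_image("wrist")
cv2.imwrite("pics/w1.png",cv2.cvtColor(w,cv2.COLOR_RGB2BGR))
print(s["position"],s["joints"],m)
for n,(lo,hi),z in(("seat",G,12),("fin",O,54)):
    r=blob(w,lo,hi,(0,0,560,420));print(n,r[:3],wpx(m,r[0],r[1],z))
E
```

```text
[ 574.45755562 -257.82168814  166.27046555] [-1.65125381e-01  4.44749482e-01 -6.71916832e-02  3.36812238e-04
 -1.06478121e+00  2.09827992e-01] {'fx': 325.19226210127806, 'fy': 325.19226210127806, 'cx': 279.73518638363964, 'cy': 214.7175514328295, 'cam_to_world': array([[-9.99000683e-01, -4.00388016e-02, -1.98627608e-02,
         5.78376234e+02],
       [-4.41912160e-02,  9.51374876e-01,  3.04849112e-01,
        -3.34291994e+02],
       [ 6.69113848e-03,  3.05422230e-01, -9.52193515e-01,
         3.10118053e+02],
       [ 0.00000000e+00,  0.00000000e+00,  0.00000000e+00,
         1.00000000e+00]])}
seat (np.float64(97.7910447761194), np.float64(179.68097014925374), array([  73,  157,   47,   49, 1608], dtype=int32)) [ 762.47253594 -269.05169826   12.        ]
fin (np.float64(473.20421052631576), np.float64(19.80842105263158), array([ 441,    2,   72,   33, 1425], dtype=int32)) [ 410.59148866 -439.74662014   54.        ]
```

View pics/w1.png

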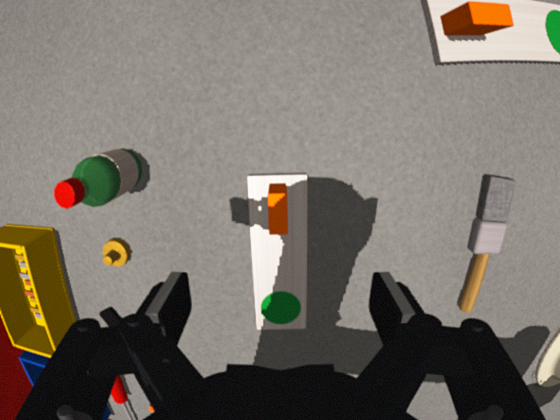

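The wrist view shows the right shoe between the fingers, with its fin at about (278,210) and its seat at (281,307). The oil bottle is at (100,185), well to the side.

Run:
```python
from h import *
s=arm.read_state();m=arm.camera_model("wrist");w,d=arm.get_image("wrist")
print(s["position"],s["ee_rot"])
for n,(lo,hi),roi,z in(("seat",G,(240,280,320,330),12),("fin",O,(255,170,300,245),48)):
    r=blob(w,lo,hi,roi);print(n,r[:3],wpx(m,r[0],r[1],z))
# fin top face: bright
h=cv2.cvtColor(w,cv2.COLOR_RGB2HSV);print(h[180:240:4,278].tolist());print(h[228,262:295:2].tolist())
```

```text
[ 573.80994709 -255.95426836  167.77662174] [ 0.72304884 -0.69079169 -0.00226836  0.00143462]
seat (np.float64(279.85743174924164), np.float64(304.85642062689584), array([ 21,   9,  39,  33, 989], dtype=int32)) [ 566.81547292 -133.04674343   12.        ]
fin (np.float64(277.23497267759564), np.float64(208.7308743169399), array([ 12,  12,  20,  50, 732], dtype=int32)) [ 574.68868597 -253.2003922    48.        ]
[[12, 54, 224], [11, 255, 127], [11, 255, 123], [18, 255, 255], [18, 255, 254], [12, 255, 203], [11, 255, 137], [11, 255, 145], [12, 255, 141], [12, 255, 144], [11, 255, 141], [12, 255, 138], [11, 251, 139], [12, 65, 126], [16, 13, 248]]
[[8, 30, 185], [10, 30, 152], [20, 35, 152], [9, 137, 140], [11, 255, 137], [12, 255, 138], [11, 255, 140], [12, 251, 142], [11, 251, 139], [11, 255, 138], [11, 255, 141], [11, 255, 141], [9, 197, 131], [21, 24, 105], [15, 29, 105], [9, 33, 109], [12, 30, 110]]
```

>>> send_rows(targets=[{"gripper": -1, "x": -0.2, "y": 0, "z": 3.7, "ax": 0, "ay": 0, "az": 0}, {"gripper": -1, "x": 0, "y": 0, "z": 3.7, "ax": 0, "ay": 0, "az": 0}, {"gripper": -1, "x": 0, "y": 0, "z": 3.7, "ax": 0, "ay": 0, "az": 0}, {"gripper": -1, "x": 0, "y": 0, "z": 3.5, "ax": 0, "ay": 0, "az": 0}, {"gripper": -1, "x": 0, "y": 0, "z": 0, "ax": 0, "ay": 0, "az": 0}])

```text
clock: 4.18
position: [569.2, -249.1, 19.3]
ee_rot: [0.724, -0.689, -0.006, 0.003]
contact_force: [-1.5, 0.6, -1.3]
gripper_width: 85.3
grasp_force: 0.0
```

>>> send_rows(targets=[{"gripper": 0.5, "x": 0, "y": 0, "z": 0, "ax": 0, "ay": 0, "az": 0}, {"gripper": 1, "x": 0, "y": 0, "z": 0, "ax": 0, "ay": 0, "az": 0}, {"gripper": 1, "x": 0, "y": 0, "z": 0, "ax": 0, "ay": 0, "az": 0}, {"gripper": 1, "x": 0, "y": 0, "z": 0, "ax": 0, "ay": 0, "az": 0}, {"gripper": 1, "x": 0, "y": 0, "z": 0, "ax": 0, "ay": 0, "az": 0}])

```text
clock: 4.6
position: [575.5, -251.7, 27.6]
ee_rot: [0.725, -0.689, 0.002, -0.001]
contact_force: [-0.0, -0.7, 0.3]
gripper_width: 26.0
grasp_force: 0.0
```

>>> send_rows(targets=[{"gripper": 1, "x": 0, "y": 0, "z": 0, "ax": 0, "ay": 0, "az": 0}, {"gripper": 1, "x": 0, "y": 0, "z": 0, "ax": 0, "ay": 0, "az": 0}, {"gripper": 1, "x": 0, "y": 0, "z": 0, "ax": 0, "ay": 0, "az": 0}])

```text
clock: 4.85
position: [575.2, -251.8, 27.2]
ee_rot: [0.725, -0.689, 0.001, -0.0]
contact_force: [-1.6, 1.6, 6.7]
gripper_width: 14.7
grasp_force: 59.4
```

>>> send_rows(targets=[{"gripper": 1, "x": -1, "y": 0.12, "z": 0, "ax": 0, "ay": 0, "az": 0}, {"gripper": 1, "x": -2, "y": 0.22, "z": 0, "ax": 0, "ay": 0, "az": 0}, {"gripper": 1, "x": -2, "y": 0.22, "z": 0, "ax": 0, "ay": 0, "az": 0}, {"gripper": 1, "x": -2, "y": 0.22, "z": 0, "ax": 0, "ay": 0, "az": 0}, {"gripper": 1, "x": -2, "y": 0.22, "z": 0, "ax": 0, "ay": 0, "az": 0}])

```text
clock: 5.27
position: [561.5, -163.0, 27.2]
ee_rot: [0.725, -0.689, 0.002, -0.001]
contact_force: [1.0, -5.2, 3.9]
gripper_width: 15.2
grasp_force: 59.1
```

>>> send_rows(targets=[{"gripper": 1, "x": -2, "y": 0.22, "z": 0, "ax": 0, "ay": 0, "az": 0}, {"gripper": 1, "x": -2, "y": 0.22, "z": 0, "ax": 0, "ay": 0, "az": 0}, {"gripper": 1, "x": -1.5, "y": 0.17, "z": 0, "ax": 0, "ay": 0, "az": 0}, {"gripper": 1, "x": -1, "y": 0.11, "z": 0, "ax": 0, "ay": 0, "az": 0}, {"gripper": 1, "x": 0, "y": 0, "z": 0, "ax": 0, "ay": 0, "az": 0}])

```text
clock: 5.68
position: [550.5, -96.2, 27.1]
ee_rot: [0.725, -0.688, 0.001, -0.001]
contact_force: [-1.7, 6.6, 8.5]
gripper_width: 15.1
grasp_force: 59.7
```

Run:
```python
from h import *
s=arm.read_state();print(s["position"],s["ee_rot"],s["joints"],s["contact_force"])
w,d=arm.get_image("wrist");t,td=arm.get_image("top");sd,_=arm.get_image("side")
cv2.imwrite("pics/w2.png",cv2.cvtColor(w,cv2.COLOR_RGB2BGR))
c=lambda im,l,tp,r,b:cv2.resize(im[tp:b,l:r],(400,400),interpolation=cv2.INTER_CUBIC)
cv2.imwrite("pics/c2.png",cv2.cvtColor(np.hstack([c(t,210,150,310,250),c(sd,220,150,320,250)]),cv2.COLOR_RGB2BGR))
```

```text
[550.5481606  -96.20070986  27.14923032] [ 0.72535685 -0.68837123  0.001167   -0.00106348] [ 0.11722122  0.50351055 -0.39727916  0.00069947 -0.66687875 -0.06545856] [-1.71400131  6.64998848  8.47977553]
```

View pics/c2.png

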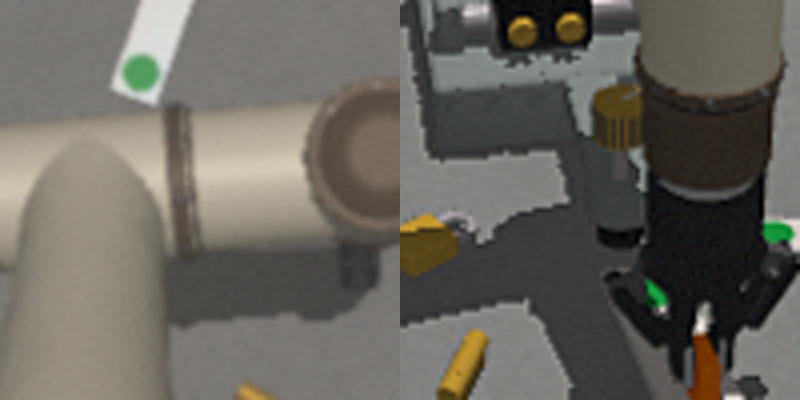

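View pics/w2.png

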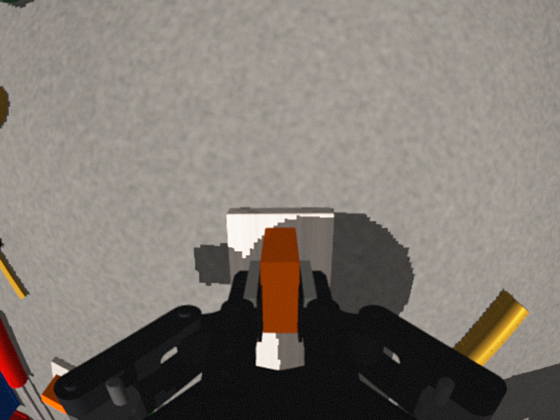

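The side crop shows the shoe still held by its fin and its end heading for the foot. The wrist view shows the plate's end edge at row ~212 and the fin's top face at rows 262-332, columns 262-300.

Run:
```python
from h import *
m=arm.camera_model("wrist");s=arm.read_state();print(s["position"])
print("plate end",wpx(m,281,214,12),wpx(m,281,209,0))
print("fin",wpx(m,281,262,54),wpx(m,281,332,54), wpx(m,281,229,12))
```

```text
[550.55784293 -96.30456738  27.14989184]
plate end [ 550.84977181 -122.27911995   12.        ] [ 550.78395807 -121.34683276    0.        ]
fin [ 550.55922796 -115.52992518   54.        ] [548.70518724 -80.04303997  54.        ] [ 550.42623618 -114.08636322   12.        ]
```

>>> send_rows(targets=[{"gripper": 1, "x": -1.4, "y": 0.15, "z": 0, "ax": 0, "ay": 0, "az": 0}, {"gripper": 1, "x": -1.6, "y": 0.2, "z": 0, "ax": 0, "ay": 0, "az": 0}, {"gripper": 1, "x": -1.6, "y": 0.17, "z": 0, "ax": 0, "ay": 0, "az": 0}, {"gripper": 1, "x": -1.03, "y": 0.1, "z": 0, "ax": 0, "ay": 0, "az": 0}, {"gripper": 1, "x": 0, "y": 0, "z": 0, "ax": 0, "ay": 0, "az": 0}])

```text
clock: 6.25
position: [541.5, -40.5, 27.1]
ee_rot: [0.725, -0.689, 0.001, -0.001]
contact_force: [-1.5, 5.5, 8.2]
gripper_width: 14.9
grasp_force: 59.7
```

>>> send_rows(targets=[{"gripper": 0.3, "x": 0, "y": 0, "z": 0, "ax": 0, "ay": 0, "az": 0}, {"gripper": -1, "x": 0, "y": 0, "z": 0, "ax": 0, "ay": 0, "az": 0}, {"gripper": -1, "x": 0, "y": 0, "z": 0, "ax": 0, "ay": 0, "az": 0}, {"gripper": -1, "x": 0, "y": 0, "z": 0, "ax": 0, "ay": 0, "az": 0}, {"gripper": -1, "x": 0, "y": 0, "z": 0, "ax": 0, "ay": 0, "az": 0}])

```text
clock: 6.67
position: [540.2, -42.0, 25.1]
ee_rot: [0.724, -0.689, -0.0, 0.0]
contact_force: [0.4, 0.3, -0.2]
gripper_width: 74.9
grasp_force: 0.0
```

>>> send_rows(targets=[{"gripper": -1, "x": 0, "y": 0, "z": -3.5, "ax": 0, "ay": 0, "az": 0}, {"gripper": -1, "x": 0, "y": 0, "z": -4.1, "ax": 0, "ay": 0, "az": 0}, {"gripper": -1, "x": 0, "y": 0, "z": -4.1, "ax": 0, "ay": 0, "az": 0}, {"gripper": -1, "x": 0, "y": 0, "z": -4.1, "ax": 0, "ay": 0, "az": 0}, {"gripper": -1, "x": 0, "y": 0, "z": -4.1, "ax": 0, "ay": 0, "az": 0}])

```text
clock: 7.08
position: [539.8, -42.0, 226.2]
ee_rot: [0.724, -0.689, -0.0, 0.0]
contact_force: [1.9, 0.5, 0.3]
gripper_width: 85.1
grasp_force: 0.0
```

Run:
```python
from h import *
s=arm.read_state();print(s["position"],s["ee_rot"],s["joints"],s["wrist_torque"])
m=arm.camera_model("wrist");w,d=arm.get_image("wrist");sd,_=arm.get_image("side")
big=lambda im:cv2.cvtColor(im,cv2.COLOR_RGB2BGR)
c=cv2.resize(sd[150:270,220:380],(560,420),interpolation=cv2.INTER_CUBIC)
cv2.imwrite("pics/w3.png",cv2.resize(big(np.hstack([w,c])),(800,300),interpolation=cv2.INTER_AREA))
np.savez("w3.npz",w=w,d=d,sd=sd,T=m["cam_to_world"])
```

```text
[539.79535463 -41.99522146 226.22515238] [ 7.24339603e-01 -6.89443326e-01 -1.25975742e-04  1.55998808e-04] [ 2.21945563e-01  2.46952813e-01 -2.05582992e-01 -4.05997225e-05
 -1.11865988e+00 -1.72572019e-01] [ 0.00323843 -0.09824014 -0.04481188]
```

View pics/w3.png

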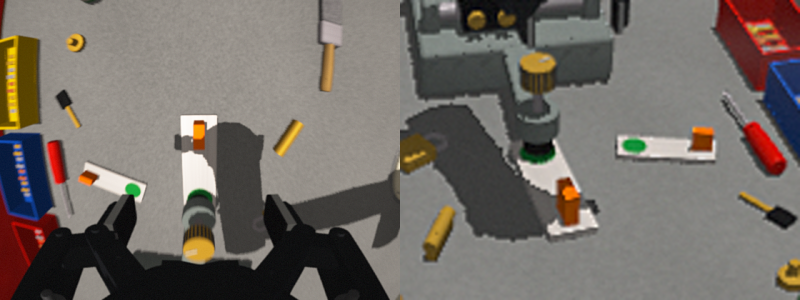

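The wrist and side views show the shoe lying under the boss, with the green seat peeking out around the black sole. The knob's top is at about (280,347) in full-size wrist pixels and the fin at (280,189).

Run:
```python
from h import *
z=np.load("w3.npz");w,d,sd=z["w"],z["d"],z["sd"]
m=arm.camera_model("wrist");m["cam_to_world"]=z["T"]
h=cv2.cvtColor(w,cv2.COLOR_RGB2HSV)
print(h[305:375:4,279].tolist()); print(h[350,245:315:3].tolist())
r=blob(w,(8,170,90),(20,255,255),(260,150,300,220));print("fin",r[:3],wpx(m,r[0],r[1],46))
print("fin rows", h[160:215:3,279].tolist())
print("plate",[int(v) for v in h[155:175,265,2]])
r=blob(w,(14,90,150),(28,255,255),(245,300,320,380));print("knob",r[:3])
for zz in(137,141):print(wpx(m,r[0],r[1],zz))
# depth 3D of knob top
ys,xs=np.nonzero(r[3]);xs=xs+245;ys=ys+300
P=[]
T=z["T"]
for u,v in zip(xs,ys):
    o,q=ray(m,u,v);zc=T[:3,2]@q
    if d[v,u]>0:P.append(o+q*d[v,u]/zc)
P=np.array(P);print(len(P),np.percentile(P[:,2],[5,25,50,75,95]))
t=P[np.abs(P[:,2]-np.percentile(P[:,2],70))<5];print(t.mean(0),t.min(0),t.max(0))
cv2.imwrite("pics/s4.png",cv2.cvtColor(cv2.resize(sd[160:230,250:310],(600,600*70//60),interpolation=cv2.INTER_CUBIC)[:600],cv2.COLOR_RGB2BGR))
cv2.imwrite("pics/w4.png",cv2.cvtColor(cv2.resize(w[140:385,230:330],(245,600),interpolation=cv2.INTER_CUBIC),cv2.COLOR_RGB2BGR))
```

```text
[[0, 12, 65], [165, 17, 59], [17, 85, 75], [20, 193, 78], [19, 199, 82], [19, 217, 80], [19, 199, 87], [20, 201, 161], [21, 201, 218], [21, 196, 222], [21, 202, 222], [21, 201, 219], [21, 200, 219], [21, 201, 218], [21, 204, 217], [19, 129, 193], [24, 39, 124], [90, 93, 11]]
[[15, 17, 153], [16, 22, 152], [18, 22, 148], [19, 15, 139], [20, 193, 219], [21, 189, 216], [20, 162, 213], [19, 136, 210], [19, 111, 220], [19, 98, 216], [19, 114, 220], [21, 205, 218], [21, 197, 219], [21, 203, 219], [21, 204, 216], [21, 204, 217], [21, 202, 218], [21, 202, 216], [20, 180, 198], [18, 17, 149], [18, 22, 149], [14, 22, 149], [15, 20, 151], [19, 19, 150]]
fin (np.float64(278.2016393442623), np.float64(188.5950819672131), array([ 10,  19,  17,  40, 610], dtype=int32)) [540.7845485  -42.77656971  46.        ]
fin rows [[11, 25, 142], [15, 6, 253], [17, 7, 253], [9, 184, 130], [11, 255, 125], [16, 255, 254], [19, 255, 253], [19, 255, 253], [19, 255, 253], [18, 255, 253], [19, 255, 254], [16, 255, 254], [11, 255, 140], [12, 255, 137], [12, 255, 140], [12, 255, 141], [10, 225, 137], [9, 39, 112], [14, 28, 102]]
plate [156, 149, 155, 151, 140, 133, 206, 254, 255, 253, 253, 252, 252, 252, 253, 252, 252, 252, 252, 252]
knob (np.float64(277.8152173913044), np.float64(349.5944816053512), array([  11,   33,   45,   34, 1196], dtype=int32))
[534.74741059  87.73884615 137.        ]
[534.89359278  84.20376476 141.        ]
1190 [ 69.28768636 140.30709317 140.88849108 141.353142   141.98593896]
[535.11050945  81.91992349 141.02537684] [515.51490077  63.71593089 138.52140812] [554.94901927 100.92644401 143.01552292]
```

View pics/s4.png

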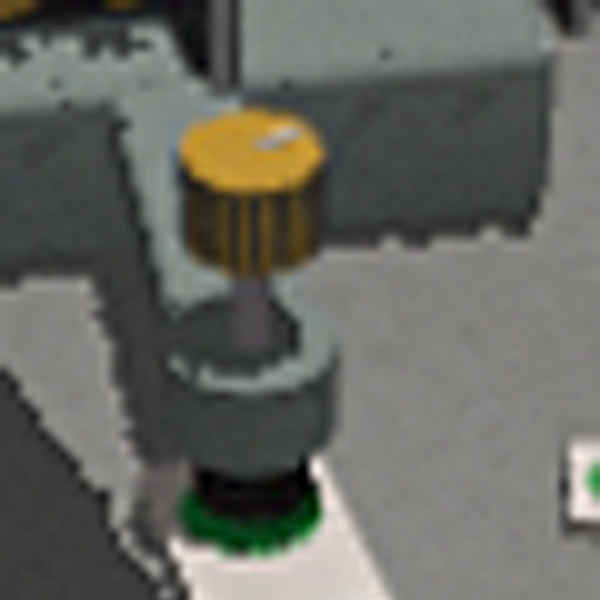

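View pics/w4.png

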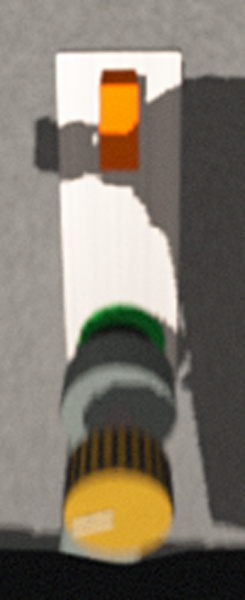

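The side crop shows the sole centred sideways on the seat, but 2–5 mm too far towards +y. The wrist view agrees, so I'll nudge the shoe 3.5 mm in +y.

>>> send_rows(targets=[{"gripper": -1, "x": 0, "y": 0, "z": 4.1, "ax": 0, "ay": 0, "az": 0}, {"gripper": -1, "x": 0, "y": 0, "z": 4.1, "ax": 0, "ay": 0, "az": 0}, {"gripper": -1, "x": 0, "y": 0, "z": 4.1, "ax": 0, "ay": 0, "az": 0}, {"gripper": -1, "x": 0, "y": 0, "z": 4.1, "ax": 0, "ay": 0, "az": 0}, {"gripper": -1, "x": 0, "y": 0, "z": 3.5, "ax": 0, "ay": 0, "az": 0}])

```text
clock: 7.6
position: [539.2, -42.1, 22.8]
ee_rot: [0.724, -0.69, -0.001, 0.001]
contact_force: [0.7, -0.1, -0.9]
gripper_width: 85.1
grasp_force: 0.0
```

>>> send_rows(targets=[{"gripper": 0.5, "x": 0, "y": 0, "z": 0, "ax": 0, "ay": 0, "az": 0}, {"gripper": 1, "x": 0, "y": 0, "z": 0, "ax": 0, "ay": 0, "az": 0}, {"gripper": 1, "x": 0, "y": 0, "z": 0, "ax": 0, "ay": 0, "az": 0}, {"gripper": 1, "x": 0, "y": 0, "z": 0, "ax": 0, "ay": 0, "az": 0}, {"gripper": 1, "x": 0, "y": 0, "z": 0, "ax": 0, "ay": 0, "az": 0}])

```text
clock: 8.02
position: [542.1, -41.4, 27.9]
ee_rot: [0.725, -0.689, 0.002, -0.002]
contact_force: [0.9, 0.3, 0.2]
gripper_width: 26.0
grasp_force: 0.0
```

>>> send_rows(targets=[{"gripper": 1, "x": 0, "y": 0, "z": 0, "ax": 0, "ay": 0, "az": 0}, {"gripper": 1, "x": 0, "y": 0, "z": 0, "ax": 0, "ay": 0, "az": 0}, {"gripper": 1, "x": 0, "y": 0, "z": 0, "ax": 0, "ay": 0, "az": 0}])

```text
clock: 8.27
position: [541.7, -41.4, 27.7]
ee_rot: [0.725, -0.689, 0.001, -0.002]
contact_force: [-0.5, 0.5, 6.0]
gripper_width: 15.2
grasp_force: 59.8
```

>>> send_rows(targets=[{"gripper": 1, "x": -0.2, "y": 0, "z": 0, "ax": 0, "ay": 0, "az": 0}, {"gripper": 1, "x": -0.15, "y": 0, "z": 0, "ax": 0, "ay": 0, "az": 0}, {"gripper": 1, "x": 0, "y": 0, "z": 0, "ax": 0, "ay": 0, "az": 0}, {"gripper": 1, "x": 0, "y": 0, "z": 0, "ax": 0, "ay": 0, "az": 0}])

```text
clock: 8.6
position: [541.5, -38.8, 27.7]
ee_rot: [0.725, -0.689, 0.002, -0.001]
contact_force: [-0.5, -3.0, 5.4]
gripper_width: 15.5
grasp_force: 59.7
```

>>> send_rows(targets=[{"gripper": 0.3, "x": 0, "y": 0, "z": 0, "ax": 0, "ay": 0, "az": 0}, {"gripper": -1, "x": 0, "y": 0, "z": 0, "ax": 0, "ay": 0, "az": 0}, {"gripper": -1, "x": 0, "y": 0, "z": 0, "ax": 0, "ay": 0, "az": 0}, {"gripper": -1, "x": 0, "y": 0, "z": 0, "ax": 0, "ay": 0, "az": 0}, {"gripper": -1, "x": 0, "y": 0, "z": 0, "ax": 0, "ay": 0, "az": 0}])

```text
clock: 9.02
position: [540.2, -38.0, 25.3]
ee_rot: [0.725, -0.689, -0.0, -0.0]
contact_force: [0.0, -0.8, -0.3]
gripper_width: 74.5
grasp_force: 0.0
```

>>> send_rows(targets=[{"gripper": -1, "x": 0, "y": 0, "z": -3.6, "ax": 0, "ay": 0, "az": 0}, {"gripper": -1, "x": 0, "y": 0, "z": -4.1, "ax": 0, "ay": 0, "az": 0}, {"gripper": -1, "x": 0, "y": 0, "z": -4.1, "ax": 0, "ay": 0, "az": 0}, {"gripper": -1, "x": 0, "y": 0, "z": -4.1, "ax": 0, "ay": 0, "az": 0}, {"gripper": -1, "x": 0, "y": 0, "z": -4.1, "ax": 0, "ay": 0, "az": 0}])

```text
clock: 9.43
position: [539.6, -38.2, 227.3]
ee_rot: [0.725, -0.689, -0.0, 0.0]
contact_force: [1.4, 0.1, -0.6]
gripper_width: 85.2
grasp_force: 0.0
```

Run:
```python
from h import *
s=arm.read_state();print(s["position"],s["ee_rot"],s["joints"])
m=arm.camera_model("wrist");w,d=arm.get_image("wrist")
r=blob(w,(8,170,90),(20,255,255),(260,150,300,220));print("fin",r[:3],wpx(m,r[0],r[1],46))
r=blob(w,(14,90,150),(28,255,255),(245,300,320,385));print("knob",r[:3])
sd,_=arm.get_image("side");cv2.imwrite("pics/s5.png",cv2.cvtColor(cv2.resize(sd[190:230,250:300],(750,600),interpolation=cv2.INTER_CUBIC),cv2.COLOR_RGB2BGR))
```

```text
[539.61011853 -38.16349796 227.27306937] [ 7.24531983e-01 -6.89241161e-01 -1.35617848e-04  9.93607381e-05] [ 2.29201747e-01  2.45299556e-01 -2.05040640e-01 -1.30615770e-04
 -1.12077114e+00 -1.79230971e-01]
fin (np.float64(278.2144026186579), np.float64(187.54009819967268), array([ 10,  18,  17,  40, 611], dtype=int32)) [540.68420525 -39.79730988  46.        ]
knob (np.float64(277.7949138638228), np.float64(345.7301066447908), array([  11,   29,   45,   35, 1219], dtype=int32))
```

View pics/s5.png

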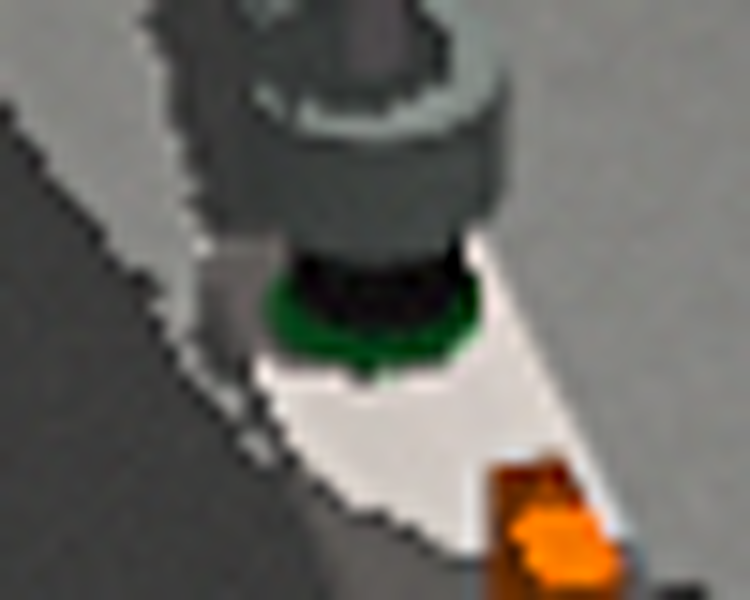

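The side crop shows the seat's green ring even around the sole, so the shoe is centred. Next I'll go above the knob and wind the wrist up.

>>> send_rows(targets=[{"gripper": -1, "x": -3.94, "y": -0.05, "z": 0, "ax": 0, "ay": 0, "az": 0}, {"gripper": -1, "x": -3.94, "y": -0.05, "z": 0, "ax": 0, "ay": 0, "az": 0}, {"gripper": -1, "x": -3.94, "y": -0.05, "z": 0, "ax": 0, "ay": 0, "az": 0}, {"gripper": -1, "x": 0, "y": 0, "z": 0, "ax": 0, "ay": 0, "az": -7}, {"gripper": -1, "x": 0, "y": 0, "z": 0, "ax": 0, "ay": 0, "az": -7}])

```text
clock: 9.95
position: [535.5, 82.3, 224.8]
ee_rot: [0.806, -0.592, -0.0, 0.0]
contact_force: [0.8, -1.0, 0.6]
gripper_width: 85.2
grasp_force: 0.0
```

>>> send_rows(targets=[{"gripper": -1, "x": 0, "y": 0, "z": 0, "ax": 0, "ay": 0, "az": -7}, {"gripper": -1, "x": 0, "y": 0, "z": 0, "ax": 0, "ay": 0, "az": -7}, {"gripper": -1, "x": 0, "y": 0, "z": 0, "ax": 0, "ay": 0, "az": -7}, {"gripper": -1, "x": 0, "y": 0, "z": 0, "ax": 0, "ay": 0, "az": -7}, {"gripper": -1, "x": 0, "y": 0, "z": 0, "ax": 0, "ay": 0, "az": -7}])

```text
clock: 10.37
position: [535.6, 80.1, 224.7]
ee_rot: [0.946, -0.324, -0.0, 0.0]
contact_force: [-0.6, 1.1, 0.5]
gripper_width: 85.7
grasp_force: 0.0
```

>>> send_rows(targets=[{"gripper": -1, "x": 0, "y": 0, "z": 0, "ax": 0, "ay": 0, "az": -7}, {"gripper": -1, "x": 0, "y": 0, "z": 0, "ax": 0, "ay": 0, "az": -7}, {"gripper": -1, "x": 0, "y": 0, "z": 0, "ax": 0, "ay": 0, "az": -7}, {"gripper": -1, "x": 0, "y": 0, "z": 0, "ax": 0, "ay": 0, "az": -7}, {"gripper": -1, "x": 0, "y": 0, "z": 0, "ax": 0, "ay": 0, "az": -7}])

```text
clock: 10.78
position: [535.6, 80.0, 224.8]
ee_rot: [1.0, -0.024, -0.0, 0.0]
contact_force: [-0.3, -0.2, 0.0]
gripper_width: 85.7
grasp_force: 0.0
```

>>> send_rows(targets=[{"gripper": -1, "x": 0, "y": 0, "z": 0, "ax": 0, "ay": 0, "az": -7}, {"gripper": -1, "x": 0, "y": 0, "z": 0, "ax": 0, "ay": 0, "az": -7}, {"gripper": -1, "x": 0, "y": 0, "z": 0, "ax": 0, "ay": 0, "az": -7}, {"gripper": -1, "x": 0, "y": 0, "z": 0, "ax": 0, "ay": 0, "az": -7}, {"gripper": -1, "x": 0, "y": 0, "z": 0, "ax": 0, "ay": 0, "az": -7}])

```text
clock: 11.2
position: [535.6, 80.0, 224.7]
ee_rot: [0.961, 0.277, -0.0, -0.0]
contact_force: [-0.6, -0.2, -0.1]
gripper_width: 85.5
grasp_force: 0.0
```

>>> send_rows(targets=[{"gripper": -1, "x": 0, "y": 0, "z": 0, "ax": 0, "ay": 0, "az": -7}, {"gripper": -1, "x": 0, "y": 0, "z": 0, "ax": 0, "ay": 0, "az": -7}, {"gripper": -1, "x": 0, "y": 0, "z": 0, "ax": 0, "ay": 0, "az": -7}, {"gripper": -1, "x": 0, "y": 0, "z": 0, "ax": 0, "ay": 0, "az": -7}, {"gripper": -1, "x": 0, "y": 0, "z": 0, "ax": 0, "ay": 0, "az": 0}])

```text
clock: 11.62
position: [535.6, 80.0, 224.8]
ee_rot: [0.866, 0.5, -0.0, -0.0]
contact_force: [0.3, 0.2, 0.9]
gripper_width: 85.5
grasp_force: 0.0
```

Run:
```python
from h import *
s=arm.read_state();print(s["position"],s["ee_rot"],s["joints"],s["wrist_torque"],s["contact_force"])
m=arm.camera_model("wrist");w,d=arm.get_image("wrist")
cv2.imwrite("pics/w6.png",cv2.cvtColor(w,cv2.COLOR_RGB2BGR))
r=blob(w,(14,90,150),(28,255,255),(180,200,400,420));print("knob",r[:3],wpx(m,r[0],r[1],140))
```

```text
[535.61073441  80.03554027 224.78446685] [ 8.66149679e-01  4.99784560e-01 -3.31676770e-04 -1.33686736e-04] [ 4.47740317e-01  2.48482402e-01 -2.07219549e-01 -2.41025141e-04
 -1.11577604e+00  2.16986213e+00] [0.06365317 0.01558625 0.04985588] [0.30086029 0.21549875 0.87149564]
knob (np.float64(234.17084282460138), np.float64(320.60592255125283), array([ 47, 102,  15,  39, 439], dtype=int32)) [454.97803272  22.17086591 140.        ]
```

View pics/w6.png

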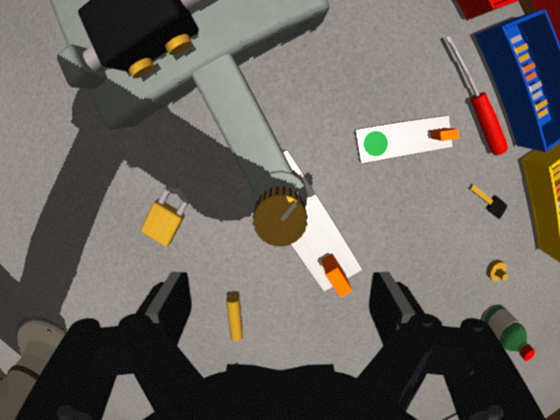

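The wrist view shows the knob top at (280,217), between the fingers. It's now shaded by the gripper.

Run:
```python
from h import *
m=arm.camera_model("wrist");s=arm.read_state();print(s["position"])
for z in(138,140):print(wpx(m,280,217,z))
w=cv2.imread("pics/w6.png");g=cv2.cvtColor(w,cv2.COLOR_BGR2HSV)
k=cv2.inRange(g,(10,150,60),(30,255,140));n,_,st,ce=cv2.connectedComponentsWithStats(k)
i=1+np.argmax(st[1:,4]);print(st[i],ce[i],wpx(m,st[i][0]+st[i][2]/2,st[i][1]+st[i][3]-27,140))
T=m["cam_to_world"];print(T[:3,3],T[:3,2])
```

```text
[535.61497455  79.99018721 224.87939855]
[536.31321381  83.4754331  138.        ]
[536.64514451  84.04146355 140.        ]
[ 521  144   39  118 2632] [542.91109422 198.44794833] [746.996275   -60.96183956 140.        ]
[574.61453028 148.78940137 368.77899443] [-0.15502897 -0.26273648 -0.95233164]
```

>>> send_rows(targets=[{"gripper": -1, "x": 0.13, "y": -0.07, "z": 3.5, "ax": 0, "ay": 0, "az": 0}, {"gripper": -1, "x": 0, "y": 0, "z": 3.5, "ax": 0, "ay": 0, "az": 0}, {"gripper": -1, "x": 0, "y": 0, "z": 2.5, "ax": 0, "ay": 0, "az": 0}, {"gripper": -1, "x": 0, "y": 0, "z": 1.6, "ax": 0, "ay": 0, "az": 0}, {"gripper": -1, "x": 0, "y": 0, "z": 0.8, "ax": 0, "ay": 0, "az": 0}])

```text
clock: 12.08
position: [534.2, 80.8, 103.4]
ee_rot: [0.867, 0.497, -0.003, -0.0]
contact_force: [-0.6, -0.7, 0.7]
gripper_width: 85.2
grasp_force: 0.0
```

>>> send_rows(targets=[{"gripper": 0, "x": 0, "y": 0, "z": 0, "ax": 0, "ay": 0, "az": 0}, {"gripper": 0.4, "x": 0, "y": 0, "z": 0, "ax": 0, "ay": 0, "az": 0}, {"gripper": 1, "x": 0, "y": 0, "z": 0, "ax": 0, "ay": 0, "az": 0}, {"gripper": 1, "x": 0, "y": 0, "z": 0, "ax": 0, "ay": 0, "az": 0}, {"gripper": 1, "x": 0, "y": 0, "z": 0, "ax": 0, "ay": 0, "az": 0}])

```text
clock: 12.5
position: [536.8, 81.9, 108.1]
ee_rot: [0.867, 0.499, 0.002, 0.0]
contact_force: [-1.2, 0.5, 4.1]
gripper_width: 38.2
grasp_force: 59.9
```

Run:
```python
from h import *
s=arm.read_state()
for k in("position","ee_rot","joints","wrist_torque","contact_force","gripper_width","grasp_force"):print(k,np.round(s[k],3))
```

```text
position [536.842  81.851 108.072]
ee_rot [0.867 0.499 0.002 0.   ]
joints [ 0.45   0.369 -0.362  0.    -0.836  2.165]
wrist_torque [ 0.133  0.251 -0.033]
contact_force [-1.25   0.508  4.09 ]
gripper_width 38.216
grasp_force 59.938
```

>>> send_rows(targets=[{"gripper": 1, "x": 0, "y": 0, "z": 0.019, "ax": 0, "ay": 0, "az": 7}, {"gripper": 1, "x": 0, "y": 0, "z": 0.019, "ax": 0, "ay": 0, "az": 7}, {"gripper": 1, "x": 0, "y": 0, "z": 0.019, "ax": 0, "ay": 0, "az": 7}, {"gripper": 1, "x": 0, "y": 0, "z": 0.019, "ax": 0, "ay": 0, "az": 7}, {"gripper": 1, "x": 0, "y": 0, "z": 0.019, "ax": 0, "ay": 0, "az": 7}])

```text
clock: 12.92
position: [537.7, 81.0, 107.1]
ee_rot: [0.977, 0.213, 0.002, 0.001]
contact_force: [3.4, -5.5, 1.9]
gripper_width: 38.7
grasp_force: 59.9
```

```bash
cat > st.py <<'E'
from h import *
s=arm.read_state()
for k in("clock","position","ee_rot","joints","wrist_torque","contact_force","gripper_width"):print(k,np.round(s[k],3))
q=s["ee_rot"];print("angle",2*np.degrees(np.arctan2(q[1],q[0])), "j6 effort",s["joint_efforts"][5])
E
python3 st.py
```

```text
clock 12.917
position [537.67   80.965 107.115]
ee_rot [0.977 0.213 0.002 0.001]
joints [ 0.449  0.371 -0.363  0.003 -0.833  1.548]
wrist_torque [-1.333 -0.784  0.05 ]
contact_force [ 3.379 -5.481  1.908]
gripper_width 38.681
angle 24.550049418174844 j6 effort 0.8845972269773483
```

>>> send_rows(targets=[{"gripper": 1, "x": 0, "y": 0.1, "z": 0.019, "ax": 0, "ay": 0, "az": 7}, {"gripper": 1, "x": 0, "y": 0, "z": 0.019, "ax": 0, "ay": 0, "az": 7}, {"gripper": 1, "x": 0, "y": 0, "z": 0.019, "ax": 0, "ay": 0, "az": 7}, {"gripper": 1, "x": 0, "y": 0, "z": 0.019, "ax": 0, "ay": 0, "az": 7}, {"gripper": 1, "x": 0, "y": 0, "z": 0, "ax": 0, "ay": 0, "az": 0}])

```text
clock: 13.33
position: [537.8, 79.9, 106.3]
ee_rot: [1.0, -0.029, 0.002, 0.0]
contact_force: [2.7, -4.6, 3.3]
gripper_width: 38.3
grasp_force: 60.1
```

```bash
python3 st.py
```

```text
clock 13.333
position [537.837  79.918 106.309]
ee_rot [ 1.    -0.029  0.002  0.   ]
joints [ 0.447  0.372 -0.363  0.003 -0.832  1.064]
wrist_torque [-1.443 -0.634 -0.094]
contact_force [ 2.696 -4.641  3.332]
gripper_width 38.347
angle -3.2995368668708593 j6 effort -0.5636060424149036
```

>>> send_rows(targets=[{"gripper": 1, "x": 0.1, "y": 0.15, "z": 0.019, "ax": 0, "ay": 0, "az": 7}, {"gripper": 1, "x": 0, "y": 0, "z": 0.019, "ax": 0, "ay": 0, "az": 7}, {"gripper": 1, "x": 0, "y": 0, "z": 0.019, "ax": 0, "ay": 0, "az": 7}, {"gripper": 1, "x": 0, "y": 0, "z": 0.019, "ax": 0, "ay": 0, "az": 7}, {"gripper": 1, "x": 0, "y": 0, "z": 0, "ax": 0, "ay": 0, "az": 0}])

```text
clock: 13.75
position: [537.6, 78.8, 105.5]
ee_rot: [0.963, -0.269, 0.001, -0.0]
contact_force: [-1.0, -1.2, 6.1]
gripper_width: 38.4
grasp_force: 60.4
```

```bash
cat >> st.py <<'E'
import sys
if len(sys.argv)>1:
    A=[]
    for i in range(8):
        arm.get_image("side");s=arm.read_state();A.append(np.r_[s["wrist_torque"],s["contact_force"],s["joint_efforts"][5]])
    A=np.array(A);print("mean",A.mean(0).round(3),"std",A.std(0).round(3))
    im,_=arm.get_image("side");cv2.imwrite("pics/"+sys.argv[1]+".png",cv2.cvtColor(cv2.resize(im[190:230,250:300],(750,600),interpolation=cv2.INTER_CUBIC),cv2.COLOR_RGB2BGR))
E
python3 st.py t1
```

```text
clock 13.75
position [537.575  78.84  105.508]
ee_rot [ 0.963 -0.269  0.001 -0.   ]
joints [ 0.445  0.374 -0.363  0.001 -0.833  0.58 ]
wrist_torque [-0.658  0.46  -0.088]
contact_force [-0.978 -1.168  6.114]
gripper_width 38.393
angle -31.234697918934135 j6 effort -0.52515534684062
mean [-0.609  0.462 -0.103 -1.109 -1.126  6.511  0.055] std [0.024 0.032 0.025 0.707 0.486 0.64  0.053]
```

>>> send_rows(targets=[{"gripper": 1, "x": 0, "y": 0, "z": 0.019, "ax": 0, "ay": 0, "az": 7}, {"gripper": 1, "x": 0, "y": 0, "z": 0.019, "ax": 0, "ay": 0, "az": 7}, {"gripper": 1, "x": 0, "y": 0, "z": 0.017, "ax": 0, "ay": 0, "az": 6}, {"gripper": 1, "x": 0, "y": 0, "z": 0, "ax": 0, "ay": 0, "az": 0}])

```text
clock: 14.53
position: [537.1, 78.3, 104.9]
ee_rot: [0.902, -0.432, 0.0, 0.0]
contact_force: [-1.9, -3.4, 8.3]
gripper_width: 38.3
grasp_force: 60.5
```

```bash
python3 st.py t2
```

```text
clock 14.533
position [537.066  78.31  104.934]
ee_rot [ 0.902 -0.432  0.     0.   ]
joints [ 0.444  0.374 -0.364  0.001 -0.833  0.232]
wrist_torque [-0.874  0.653 -0.058]
contact_force [-1.923 -3.444  8.299]
gripper_width 38.299
angle -51.21692264623666 j6 effort -0.4454963933676481
mean [-0.919  0.671 -0.078 -2.259 -2.699  7.506  0.057] std [0.029 0.04  0.026 0.605 0.408 0.532 0.046]
```

View pics/t2.png

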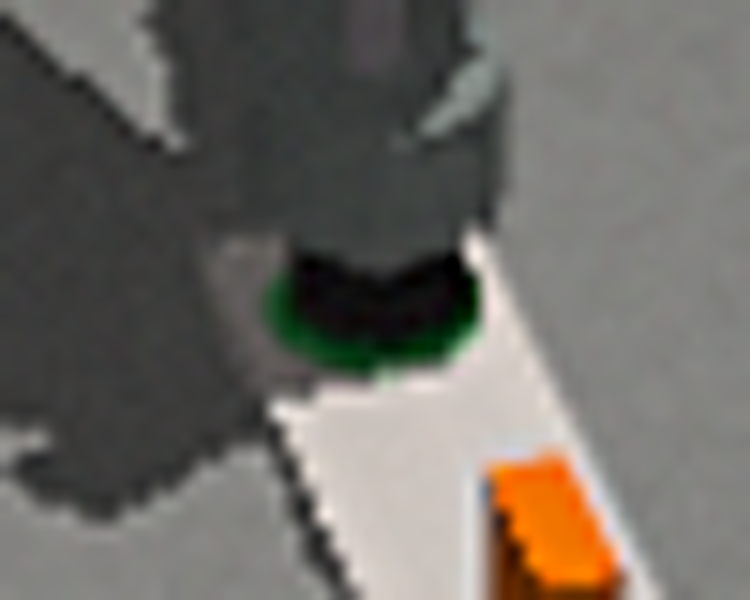

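>>> send_rows(targets=[{"gripper": 1, "x": 0, "y": 0, "z": 0.017, "ax": 0, "ay": 0, "az": 7}, {"gripper": 1, "x": 0, "y": 0, "z": 0.017, "ax": 0, "ay": 0, "az": 7}, {"gripper": 1, "x": 0, "y": 0, "z": 0.017, "ax": 0, "ay": 0, "az": 6}, {"gripper": 1, "x": 0, "y": 0, "z": 0, "ax": 0, "ay": 0, "az": 0}])

```text
clock: 15.32
position: [536.4, 78.0, 104.4]
ee_rot: [0.813, -0.582, -0.0, 0.001]
contact_force: [-2.9, -3.5, 8.9]
gripper_width: 39.0
grasp_force: 60.7
```

```bash
python3 st.py t3|grep -E "angle|mean|pos"
```

```text
position [536.433  77.956 104.381]
angle -71.23512813873961 j6 effort -0.4461889620870352
mean [-1.04   0.967 -0.086 -3.72  -3.812  8.729  0.056] std [0.026 0.028 0.025 0.364 0.44  0.239 0.046]
```

>>> send_rows(targets=[{"gripper": 1, "x": 0.03, "y": 0.1, "z": 0, "ax": 0, "ay": 0, "az": 7}, {"gripper": 1, "x": 0, "y": 0.026, "z": 0, "ax": 0, "ay": 0, "az": 7}, {"gripper": 1, "x": 0, "y": 0.026, "z": 0.01, "ax": 0, "ay": 0, "az": 6}, {"gripper": 1, "x": 0, "y": 0, "z": 0, "ax": 0, "ay": 0, "az": 0}])

```text
clock: 16.1
position: [535.7, 77.9, 103.9]
ee_rot: [-0.7, 0.714, -0.0, -0.0]
contact_force: [-1.7, -2.4, 5.7]
gripper_width: 39.1
grasp_force: 60.3
```

```bash
python3 st.py t4|grep -E "angle|mean|pos"
```

```text
position [535.68   77.851 103.866]
angle 268.83708816930465 j6 effort -0.5019601061940193
mean [-0.716  0.599 -0.075 -1.902 -2.484  5.912  0.056] std [0.033 0.033 0.018 0.319 0.564 0.364 0.051]
```

>>> send_rows(targets=[{"gripper": 1, "x": 0.04, "y": 0.05, "z": 0.01, "ax": 0, "ay": 0, "az": 7}, {"gripper": 1, "x": 0, "y": 0.026, "z": 0.01, "ax": 0, "ay": 0, "az": 7}, {"gripper": 1, "x": 0, "y": 0.026, "z": 0.01, "ax": 0, "ay": 0, "az": 6}, {"gripper": 1, "x": 0, "y": 0, "z": 0, "ax": 0, "ay": 0, "az": 0}])

```text
clock: 16.88
position: [534.9, 78.0, 103.3]
ee_rot: [-0.566, 0.824, -0.0, 0.0]
contact_force: [0.3, -1.3, 5.8]
gripper_width: 38.5
grasp_force: 60.2
```

```bash
python3 st.py t5|grep -E "angle|mean|pos"
```

```text
position [534.921  77.988 103.306]
angle 248.9294698372334 j6 effort -0.5042746849358082
mean [-0.344  0.573 -0.079 -1.392 -1.558  5.789  0.056] std [0.02  0.023 0.027 0.217 0.613 0.493 0.055]
```

>>> send_rows(targets=[{"gripper": 1, "x": 0.03, "y": 0.03, "z": 0.013, "ax": 0, "ay": 0, "az": 6}, {"gripper": 1, "x": 0, "y": 0.022, "z": 0.013, "ax": 0, "ay": 0, "az": 6}, {"gripper": 1, "x": 0, "y": 0.022, "z": 0.013, "ax": 0, "ay": 0, "az": 6}, {"gripper": 1, "x": 0, "y": 0, "z": 0, "ax": 0, "ay": 0, "az": 0}])

```text
clock: 17.67
position: [534.3, 78.3, 102.8]
ee_rot: [-0.431, 0.903, 0.0, 0.001]
contact_force: [-1.3, -0.4, 5.7]
gripper_width: 38.4
grasp_force: 60.3
```

```bash
python3 st.py t6|grep -E "angle|mean|pos"
```

```text
position [534.35   78.305 102.815]
angle 231.00601759582193 j6 effort -0.4622253589332104
mean [-0.073  0.512 -0.073 -1.246 -0.471  5.438  0.059] std [0.022 0.02  0.026 0.449 0.464 0.548 0.048]
```

189° turned (5.25 mm) and no contact yet.

>>> send_rows(targets=[{"gripper": 1, "x": 0.01, "y": 0.025, "z": 0.014, "ax": 0, "ay": 0, "az": 6}, {"gripper": 1, "x": 0, "y": 0.022, "z": 0.014, "ax": 0, "ay": 0, "az": 6}, {"gripper": 1, "x": 0, "y": 0.015, "z": 0.008, "ax": 0, "ay": 0, "az": 3}, {"gripper": 1, "x": 0, "y": 0, "z": 0, "ax": 0, "ay": 0, "az": 0}])

```text
clock: 18.45
position: [534.0, 78.7, 102.4]
ee_rot: [-0.31, 0.951, 0.0, 0.001]
contact_force: [-0.3, -0.5, 6.2]
gripper_width: 38.3
grasp_force: 60.3
```

```bash
python3 st.py t7|grep -E "angle|mean|pos"
```

```text
position [533.971  78.708 102.412]
angle 216.11661654647176 j6 effort -0.168623523786664
mean [-5.400e-02  4.190e-01 -9.000e-02 -1.030e+00 -2.000e-03  5.208e+00
```

>>> send_rows(targets=[{"gripper": 1, "x": 0.01, "y": 0.022, "z": 0.014, "ax": 0, "ay": 0, "az": 6}, {"gripper": 1, "x": 0, "y": 0.022, "z": 0.014, "ax": 0, "ay": 0, "az": 6}, {"gripper": 1, "x": 0, "y": 0, "z": 0, "ax": 0, "ay": 0, "az": 0}])

```text
clock: 19.15
position: [533.8, 79.1, 102.1]
ee_rot: [-0.208, 0.978, 0.0, 0.001]
contact_force: [-0.9, 0.4, 4.9]
gripper_width: 38.7
grasp_force: 60.3
```

```bash
sed -i 's/^import sys/import sys;np.set_printoptions(linewidth=200,suppress=True)/' st.py; python3 st.py t8|grep -E "angle|mean|pos"
```

```text
position [533.765  79.1   102.126]
angle 204.02220215938198 j6 effort -0.3187804017215967
mean [-0.015  0.377 -0.194 -0.817 -0.032  5.468  0.161] std [0.032 0.03  0.033 0.386 0.438 0.497 0.04 ]
```

The torque rose from 0.08 to about 0.19 N m, which puts roughly 10–11 N on the seat. I'll let go of the knob and lift off.

>>> send_rows(targets=[{"gripper": 0.3, "x": 0, "y": 0, "z": 0, "ax": 0, "ay": 0, "az": 0}, {"gripper": 0, "x": 0, "y": 0, "z": 0, "ax": 0, "ay": 0, "az": 0}, {"gripper": -1, "x": 0, "y": 0, "z": 0, "ax": 0, "ay": 0, "az": 0}, {"gripper": -1, "x": 0, "y": 0, "z": 0, "ax": 0, "ay": 0, "az": 0}, {"gripper": -1, "x": 0, "y": 0, "z": 0, "ax": 0, "ay": 0, "az": 0}])

```text
clock: 20.02
position: [533.0, 78.7, 101.0]
ee_rot: [-0.207, 0.978, 0.0, -0.0]
contact_force: [-0.3, -0.4, 0.3]
gripper_width: 77.1
grasp_force: 0.0
```

>>> send_rows(targets=[{"gripper": -1, "x": 0, "y": 0, "z": -1.5, "ax": 0, "ay": 0, "az": 0}, {"gripper": -1, "x": 0, "y": 0, "z": -3, "ax": 0, "ay": 0, "az": 0}, {"gripper": -1, "x": 0, "y": 0, "z": -3.5, "ax": 0, "ay": 0, "az": 0}, {"gripper": -1, "x": 0, "y": 0, "z": -2, "ax": 0, "ay": 0, "az": 0}, {"gripper": -1, "x": 0, "y": 0, "z": 0, "ax": 0, "ay": 0, "az": 0}])

```text
clock: 20.43
position: [536.1, 79.6, 206.6]
ee_rot: [-0.208, 0.978, 0.0, 0.005]
contact_force: [0.6, 0.5, -0.1]
gripper_width: 85.2
grasp_force: 0.0
```

```bash
python3 st.py | grep -E "pos|force"; python3 -c "
from bench import arm
print(arm.job_done())"
```

```text
position [536.106  79.563 206.639]
contact_force [ 0.649  0.455 -0.09 ]
the job is handed in; nothing more can be done
None
```

The shoe's seat is centred under the foot to within about 2 mm by my estimates, the foot bears on it with an estimated 10–11 N (from the knob torque), the arm is clear, and I handed the job in at about 20 s; no verdict was returned.

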